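Unlatch the spin-caster guard and hold its gate ajar

ROBOT

A 6-joint arm with a two-finger parallel gripper is mounted at the origin on the work surface. World frame = base frame: x ahead of the robot, y to its left, z up, the work surface at z = 0. Lengths are in m, angles in rad, forces in N, time in s.
With the tool pointing down it reaches from about 0.35 to 0.85 m from the base axis. Payload 8.1 kg.
Tool frame: the origin (TCP) lies at the very end of the fingers, on their centre line; the grasp point (between the pads) lies 19 mm behind it; z points along the fingers, y is the line along which they close (so a half turn about z gives the same grasp; the last joint's range is limited). The gripper opens to 93 mm and grips with 3 to 60 N. Pads are 15 mm wide; open, the fingers measure 128 mm over their backs; the gripper's body (75 mm by 188 mm) begins 65 mm behind the grasp point.
Start: joints at [1.208, 0.13, 1.488, -0, 1.523, -0.085], TCP at [0.165, 0.577, 0.193] pointing down, gripper open.
Joint ranges: [-2.96, 2.96], [-0.89, 2.26], [0.02, 2.5], [-1.34, 4.48], [0, 2.73], [-2.66, 2.66]. Speed limits (rad/s): [2.39, 2.39, 2.79, 3.14, 3.14, 3.14].

INTERFACE

Orientations are given as a rotation vector (axis times angle).
In Python, from plant import robot gives the robot as it stands. The module is installed in compiled form; this text tells all that it offers.
- The arm moves only by the tool play_rows, never from a script. Its argument "increments" is text: rows parted by semicolons, each of 5 numbers parted by spaces: the shift along the tool's x, y, z in mm, then the turn about the tool's z in degrees, then the closure, from -1 (fully open) to 1 (shut). In form: dx dy dz yaw claw; .... A call has 1 to 20 rows; each row is the pose to reach, as a shift and turn from the pose commanded when the call began, along the tool's axes at that moment; what a row does not reach only later rows make up. A row lasts 1/10 s, in which the tool goes at most 50 mm and 8.59 degrees, less where a joint would pass 70% of its speed; a pose out of reach is approached as far as the arm can. A call with a gripper value outside its range is refused whole. The fingers move at their own pace and stop on an object; "force" is the grip in N (left out, the last holds). Time passes only in rows, so rows that repeat a pose let the fingers close. It gives the time, the measured TCP pose, the force, the opening and the grip force at its end, in the units of the state.
- robot.read_state(): the state, without advancing time (a new reading comes with each control period).
- robot.read_camera(name): name is "side" or "top"; returns the picture (384x512x3 uint8, blue, green, red); there is no depth.
- robot.calibration(name): a dict with "vertical_fov" (degrees; the focal length in pixels is half the picture's height over the tangent of half this angle, whatever the lens; pixels are square), "cx", "cy" (the principal point, pixels), "rvec" (rotation vector, rad) and "tvec" (3), from world to camera coordinates, as OpenCV has them. Camera axes: x right, y down, z forward; pixel columns grow to the right and rows downward; lengths in m; the calibration is good to about 2 mm. A picture is of the moment at which its call begins. calibration takes no time and is no camera call.
- robot.close_job(): hands the job in; it is judged then, once.
Trained networks look in the newest picture that a camera, given by its name, has taken for a name from the list of things; names that differ only in an ending like _2 or _b are one class to them, and where a whole thing is asked for, a point or a joint stands for the part that bears it (a point fixed in the world has none). Each returns a list of dicts, best first, with "conf" (0 to 1); they miss things now and then, are a little off and sometimes report something else, mostly with a low value. They report only what shows in the picture. A call takes as long as a camera call. They do not tell look-alikes from the thing itself.
- robot.recognise(camera, query): "centre" ([x, y, z] in m, in world coordinates, good to about 4 mm: the middle of the surface that is visible of it).
- robot.regions_of(camera, query): "pixels" (384x512 bool, what is visible of it).
- robot.landmark_of(camera, query): "centre" ([x, y, z] in m, in world coordinates, good to about 4 mm: a listed point, or the origin of a listed thing).
The state is a dict: "t": time; "q": joint angles; "dq": joint speeds; "joint_torque": joint torques, N m; "tool_pos": TCP position; "orientation": TCP orientation; "force": force on the tool from outside, world axes, zero at the start; "wrist_torque": the same for the moment, N m; "opening": finger opening in m; "gripper_force": force on a finger pad.
Only numpy, scipy, OpenCV 4.12 (cv2) and the standard library are available. Lean on these libraries where they do the work, as an engineer would, in place of code of your own. Each camera call takes 0.05 s, during which the arm holds its last target. There are 200 camera calls.

TASK

Open up the guard round the bench spin caster: first lift the flat-bar steel loop up off the tops of the latch post and the gate stile and set it down flat (not dropped) on the open bench in front of the guard. Then take the gate's sagging barrel bolt by its knob, lift it so that the collar near its tip rides over the bent lip of the keeper while you pull it back clear - do not drag or wrench it against the keeper - and pull the gate towards you until its free edge stands about 10 cm ajar. The gate springs shut by itself, so finish still holding it there, steady; leave the other things on the bench where they are.

Things in the scene. Friction and masses are not known exactly. Their poses are not given: they have to be found in the camera images.
- guard: Guard pen of 25 mm square grey tube and wire mesh, fixed to the bench. Origin: foot of the latch post's axis, at bench level; x points into the pen (away from the robot), y left along its front, z up. Gate left of the post (y 18 to 430 mm), fixed panel right of it (y -13 to -150 mm). Rails' tops at 213 mm. The bench in front of post and panel (x -60 to -200, y -215 to 30 mm) is free.
- post_top (a point): Centre of the top of the latch post (25 x 25 mm), 265 mm above the bench, on the guard's axis.
- stile_top (a point): Centre of the top of the gate stile beside the post (25 x 25 mm, also 265 mm high; 30 mm left of the post's axis while shut). The gate's front face is 12.5 mm in front of it; the gate's underside is 30 mm above the bench.
- loop: Drop-over loop of dark steel flat bar, 25 mm high and 5 mm thick: a rectangle 46 x 134 mm outside, 0.24 to 0.38 kg, loose. Origin: centre of its underside; y along its length, z up. At the start it encircles post and stile on small ledges, its underside 235 mm above the bench, 30 mm below the post's top; inside its right end are about 45 mm clear of the post.
- loop_grip (a point): Middle of the loop's right-hand short bar (the end away from the gate), at half its 25 mm height; the bar is 5 mm thick along the loop's y.
- gate (a joint): Swing of the gate about its upright hinge, rad: 0 shut, growing as its free right-hand edge comes towards the robot; 0.25 rad is 100 mm at that edge. A spring shuts it: about 0.7 N m when shut, 1.0 N m at 0.3 rad (some 3 N at the knob).
- gate_hinge (a point): Point on the gate's upright hinge axis, 200 mm above the bench, at x 0, y 435 mm in the guard's frame.
- bolt (a joint): Draw of the barrel bolt along the gate, m: 0 fully shot, grows to 0.080 as it is pulled left (along the guard's +y while shut). Friction about 1.5 N; it stays where left. Unless lifted, its collar comes against the keeper's lip at about 0.013; its tip is clear of the keeper beyond 0.044.
- bolt_lift (a joint): Lift of the bolt about its tail, rad: 0 sagging at rest (tip 0.06 rad below level), 0.095 fully lifted. It falls back by its weight (about 5 N at the knob). The knob is 155 mm from the tail: the collar clears the lip when the knob is raised 6 mm or more; at 14 mm it is at the end of its play.
- bolt_knob (a point): Centre of the bolt's knob, a bare steel cylinder 20 mm across and 36 mm long on a 10 mm stem; its axis leans towards the robot and up at 45 degrees. At rest about 229 mm above the bench, 68 mm in front of and 83 mm left of the latch post's axis. The bolt's 14 mm rod runs along the gate 38 mm lower and 32 mm farther back.
- bolt_collar (a point): Centre of the shaft collar near the bolt's tip, 32 mm across, 12 mm wide along the rod; the rod ends 6 mm beyond it.
- keeper: Dark steel keeper plate on the front of the latch post, open at the top. Origin: middle of the top edge of its bent lip, 177 mm above the bench; axes as the guard's. The rod lies just over the lip, the collar is to the right of it and hangs 8 mm below its edge. A horn on the robot's side, 39 mm above the lip, keeps the gate shut while the bolt is in the keeper.
- spray_can: Spray can, 66 mm across, 190 mm high, standing to the right in front of the guard. Bystander. Origin at the centre of its underside.
- glue_bottle: White glue bottle with a red cap, 44 mm across, 135 mm high, standing in front of the hinge end of the gate. Bystander. Origin at the centre of its underside.
- tape_roll: Roll of tape lying flat, 96 mm across, 48 mm high, about 205 mm in front of the gate. Bystander. Origin at the centre of its underside.
- scissors: Scissors with blue handles lying on the bench, 165 mm long, 10 mm high, origin at mid-length. Bystander.
- maquette: Small grey creature head on a round base 80 mm across, 160 mm high, standing to the right. Bystander. Origin at the centre of its underside.
- horn_casting: Cream horn casting, 40 mm across, 88 mm high, standing inside the pen behind the fixed panel. Bystander. Origin at the centre of its underside.
Things that resemble listed ones, but are neither listed nor needed, are in the scene too. Several things have the shape of the loop; the one meant has the colours described above.

How it is judged:
On the way, in this order (a step that is already met when the one before it is completed fails the run):
1. the loop lies flat on the bench in front of the guard, let go (height (world z) of loop below 0.008 m and angle between loop's own z axis and vertical below 0.15 rad and x of loop in the frame of guard below -0.04 m and contact force between the fingers and loop below 0.1 N), for 0.2 s.
2. the bolt is drawn clear of the keeper (value of joint bolt above 0.045 m), for 0.1 s.
At the end, for the whole second after the job is handed in: The gate is open 0.16 to 0.40 rad (free edge 65 to 160 mm ajar) and still, held by the gripper's fingers (on the bolt or the gate, more than 1 N); the loop lies flat on the bench (within 8 mm of it, tilt under 0.15 rad) in front of the guard, let go and not touching the gate (all of step 1 and value of joint gate between 0.16 and 0.4 rad and velocity of joint gate between -0.05 and 0.05 rad/s and contact force between the fingers and gate above 1 N and contact force between loop and gate below 0.1 N); the arm keeps its last pose, push and grip.
It fails at once if the bolt is forced against the keeper (over 40 N) (contact force between bolt and keeper above 40 N).
It fails at once if the loop is dropped or thrown (faster than 0.75 m/s out of the fingers) (linear speed of loop above 0.75 m/s and contact force between the fingers and loop below 0.1 N).
It fails at once if a bystander is moved by more than 30 mm (distance of any of spray_can, glue_bottle, tape_roll, scissors, maquette, horn_casting from where it was at the start of the episode above 0.03 m).
It also fails if it takes over 58 s, if anything falls off the work surface, if the arm or the gripper's body presses on something with over 40 N, if the wrist force passes 120 N, or if a joint passes its speed limit or range.

## Working session

There is one attempt and no reset: what is moved stays moved. The work goes in short steps, Python scripts to look and compute and a tool call to move; the robot and the scene stay as the last step left them, time stands still between calls to the robot, and variables do not carry over. Pictures are saved under pics/ and viewed, at most 10 in all, crops included, and the job is handed in when it is done.

Besides the shell and the picture viewer there is one more tool, called after ">>>" as name(argument=value, ...) on one line, values as JSON. play_rows: Moves the arm, as the interface text tells. Its arguments: {"type":"object","properties":{"increments":{"type":"string"},"force":{"type":"number"}},"required":["increments"]}

```bash
mkdir -p pics; python3 - <<'E'
from plant import robot
import cv2
for c in ("side","top"):
    cv2.imwrite(f"pics/{c}0.png",robot.read_camera(c))
    for q in ("post_top","stile_top","loop_grip","bolt_knob","gate_hinge","loop","keeper","spray_can","glue_bottle","tape_roll","scissors","maquette"):
        for r in robot.landmark_of(c,q)[:3]:
            print(c,q,[round(float(v),3) for v in r["centre"]],round(r["conf"],2))
s=robot.read_state();print(s["t"],s["tool_pos"],s["orientation"],s["opening"])
E
```

```text
side post_top [0.633, -0.08, 0.266] 0.8
side stile_top [0.638, -0.047, 0.265] 0.97
side loop_grip [0.688, -0.429, 0.014] 0.86
side loop_grip [0.409, -0.163, 0.014] 0.71
side loop_grip [0.625, -0.142, 0.25] 0.55
side bolt_knob [0.571, 0.008, 0.231] 0.67
side gate_hinge [0.653, 0.358, 0.199] 0.7
side loop [0.633, -0.076, 0.238] 0.78
side loop [0.71, -0.367, -0.0] 0.59
side loop [0.353, -0.138, -0.001] 0.58
side keeper [0.6, -0.084, 0.176] 0.63
side spray_can [0.549, -0.376, 0.001] 0.69
side spray_can [0.438, -0.38, 0.0] 0.22
side glue_bottle [0.512, 0.348, -0.001] 0.74
side tape_roll [0.448, 0.066, 0.001] 0.78
side scissors [0.454, 0.224, 0.002] 0.57
side maquette [0.44, -0.383, 0.001] 0.72
top post_top [0.635, -0.079, 0.263] 0.62
top stile_top [0.638, -0.047, 0.265] 0.78
top loop_grip [0.693, -0.423, 0.017] 0.81
top loop_grip [0.626, -0.144, 0.246] 0.79
top loop_grip [0.415, -0.164, 0.012] 0.57
top bolt_knob [0.574, 0.009, 0.231] 0.71
top gate_hinge [0.655, 0.356, 0.199] 0.65
top loop [0.632, -0.075, 0.235] 0.92
top loop [0.349, -0.137, -0.003] 0.58
top loop [0.712, -0.371, -0.002] 0.56
top keeper [0.548, -0.375, 0.003] 0.72
top keeper [0.6, -0.083, 0.173] 0.42
top spray_can [0.549, -0.374, 0.002] 0.56
top glue_bottle [0.514, 0.354, 0.0] 0.65
top tape_roll [0.451, 0.065, -0.0] 0.66
top scissors [0.45, 0.225, -0.004] 0.73
top maquette [0.442, -0.381, -0.005] 0.68
1.3 [0.16453094 0.57698187 0.1931094 ] [-4.35013387e-01 -3.11131821e+00  1.09727523e-04] 0.093058592652348
```

View pics/side0.png

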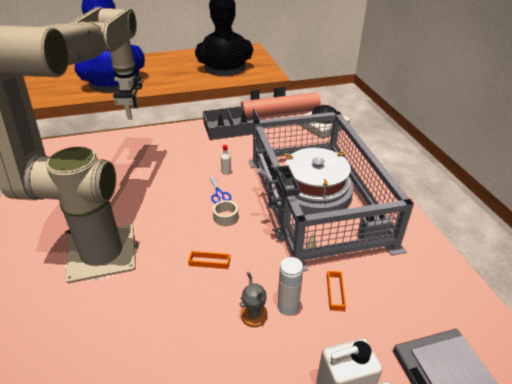

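View pics/top0.png

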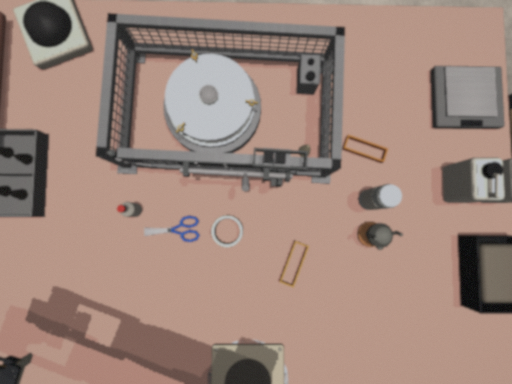

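The side view shows the dark loop on the post and stile at about (285,205), and the knob at about (268,185). The two orange loops at (210,260) and (336,290) are decoys. The top view shows the loop at about (283,160) and the free bench in front of the panel.

```bash
cat > h.py <<'E'
import numpy as np
from scipy.spatial.transform import Rotation as R
from plant import robot
P=np.array([.634,-.0795]); psi=-0.046
def g2w(x,y,z):
    c,s=np.cos(psi),np.sin(psi); return np.array([P[0]+c*x-s*y,P[1]+s*x+c*y,z])
def w2g(p):
    c,s=np.cos(psi),np.sin(psi); d=np.array(p[:2])-P; return np.array([c*d[0]+s*d[1],-s*d[0]+c*d[1],p[2]])
def to(target,ydeg=90+np.degrees(psi)):
    s=robot.read_state(); M=R.from_rotvec(s["orientation"]).as_matrix()
    d=M.T@(np.array(target)-s["tool_pos"])*1000
    a=np.degrees(np.arctan2(M[1,1],M[0,1])); t=(ydeg-a+90)%180-90
    print("shift",d.round(1),"yaw",round(-t,2),"t",s["t"],"guard",w2g(s["tool_pos"]).round(4),"op",s["opening"],"F",s["force"].round(1))
E
python3 -c "
from h import *
to([.629,-.1405,.33])"
```

```text
shift [-643.4 -562.6 -136.9] yaw -13.28 t 1.3 guard [-0.4992  0.6342  0.1931] op 0.093058592652348 F [ 0.3  0.  -0.6]
```

>>> play_rows(increments="0 0 -50 0 0.14; -20 -20 -100 0 0.14; -643 -563 -137 -13.3 0.14; -643 -563 -137 -13.3 0.14; -643 -563 -137 -13.3 0.14; -643 -563 -137 -13.3 0.14; -643 -563 -137 -13.3 0.14; -643 -563 -137 -13.3 0.14; -643 -563 -137 -13.3 0.14; -643 -563 -137 -13.3 0.14; -643 -563 -137 -13.3 0.14; -643 -563 -137 -13.3 0.14; -643 -563 -137 -13.3 0.14; -643 -563 -137 -13.3 0.14; -643 -563 -137 -13.3 0.14; -643 -563 -137 -13.3 0.14; -643 -563 -137 -13.3 0.14; -643 -563 -137 -13.3 0.14; -643 -563 -137 -13.3 0.14; -643 -563 -137 -13.3 0.14")

```text
t: 3.3
tool_pos: [0.6293, -0.1448, 0.3281]
orientation: [-0.078, -3.138, 0.001]
force: [-0.5, -0.0, 0.1]
opening: 0.0405
gripper_force: 0.0
```

```bash
python3 - <<'E'
from h import *
import cv2
im=robot.read_camera("side"); cv2.imwrite("pics/s1.png",cv2.resize(im[120:270,200:400],(800,600),interpolation=cv2.INTER_CUBIC))
for r in robot.landmark_of("side","loop_grip"): print(r["centre"],r["conf"])
to([.629,-.1405,.237])
E
```

```text
[0.6918, -0.4278, 0.0096] 0.85
[0.6256, -0.1396, 0.2501] 0.6
[0.4115, -0.1595, 0.0115] 0.6
shift [-0.6  0.8 92.3] yaw -0.06 t 3.4 guard [-0.0027 -0.062   0.3293] op 0.040033515302713554 F [-0.  -0.3 -0.4]
```

View pics/s1.png

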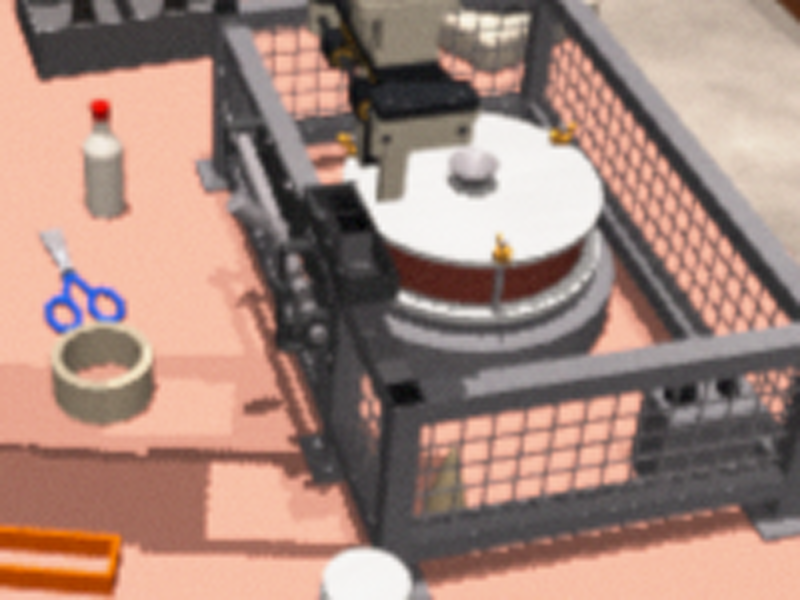

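The crop shows the loop at about (355,245) and the fingers above it, their ends at about (390,195). Positions agree, so I descend.

>>> play_rows(increments="0 1 25 0 0.14; 0 1 50 0 0.14; 0 1 65 0 0.14; 0 1 75 0 0.14; 0 1 84 0 0.14; 0 1 92 0 0.14; 0 1 92 0 0.14; 0 1 92 0 0.14")

```text
t: 4.2
tool_pos: [0.6287, -0.1398, 0.2387]
orientation: [0.072, 3.14, -0.0]
force: [-0.1, 0.1, 0.1]
opening: 0.0398
gripper_force: 0.0
```

Force is zero, so I close.

>>> play_rows(force=58, increments="0 0 1 0 0.3; 0 0 1 0 0.5; 0 0 1 0 0.7; 0 0 1 0 1; 0 0 1 0 1; 0 0 1 0 1; 0 0 1 0 1; 0 0 1 0 1")

```text
t: 5.0
tool_pos: [0.6285, -0.1397, 0.2372]
orientation: [0.072, 3.141, -0.0]
force: [-0.4, 1.0, 0.5]
opening: 0.0009
gripper_force: 0.0
```

```bash
python3 - <<'E'
from h import *
import cv2
a=robot.read_camera("side")[150:230,250:340]; b=robot.read_camera("top")[120:200,230:320]
z=lambda i:cv2.resize(i,(400,356),interpolation=cv2.INTER_CUBIC)
cv2.imwrite("pics/s2.png",np.hstack([z(a),z(b)]))
for c in("side","top"):
  for q in("loop_grip","loop","post_top","stile_top"):
    for r in robot.landmark_of(c,q): print(c,q,r["centre"].round(3) if hasattr(r["centre"],"round") else r["centre"],r["conf"])
  K=robot.calibration(c); f=192/np.tan(np.radians(K["vertical_fov"]/2))
  A=np.array([[f,0,K["cx"]],[0,f,K["cy"]],[0,0,1]])
  pts=np.array([g2w(0,0,.265),g2w(0,.03,.265),g2w(0,-.06,.26),robot.read_state()["tool_pos"]])
  print(cv2.projectPoints(pts,np.array(K["rvec"]),np.array(K["tvec"]),A,None)[0].reshape(-1,2))
E
```

```text
side loop_grip [0.6902, -0.4256, 0.0139] 0.82
side loop_grip [0.4102, -0.1598, 0.0143] 0.72
side loop_grip [0.6266, -0.1423, 0.2503] 0.5
side loop [0.6348, -0.0804, 0.236] 0.6
side loop [0.7054, -0.3668, 0.0002] 0.56
side post_top [0.6317, -0.079, 0.2687] 0.58
side stile_top [0.6404, -0.0468, 0.2649] 0.91
[[287.00935661 176.03848345]
 [284.48833021 170.72227717]
 [292.2257007  188.48906097]
 [291.02128813 194.33509824]]
top loop [0.6333, -0.0752, 0.2351] 0.62
top post_top [0.6394, -0.0783, 0.2647] 0.63
top stile_top [0.6391, -0.0472, 0.2681] 0.73
[[280.95287206 157.90547415]
 [268.76022464 157.24972739]
 [304.98185287 159.553055  ]
 [303.74422665 162.12062293]]
```

View pics/s2.png

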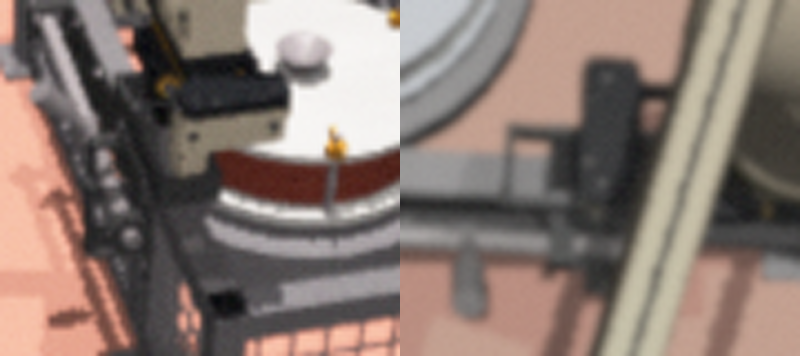

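The fingers closed on nothing. In the crop, the bar's end at about (215,185) seems to lie in front of the finger. I'll compare the expected loop outline with the first pictures.

```bash
python3 - <<'E'
from h import *
import cv2
def proj(c,p):
  K=robot.calibration(c); f=192/np.tan(np.radians(K["vertical_fov"]/2))
  A=np.array([[f,0,K["cx"]],[0,f,K["cy"]],[0,0,1]])
  return cv2.projectPoints(np.array(p,float),np.array(K["rvec"]),np.array(K["tvec"]),A,None)[0].reshape(-1,2)
out=[]
now=robot.read_camera("side")
for im,c,x0,y0 in ((cv2.imread("pics/side0.png"),"side",260,150),(now,"side",260,150),(cv2.imread("pics/top0.png"),"top",235,130)):
  S=8; cr=cv2.resize(im[y0:y0+60,x0:x0+70],None,fx=S,fy=S,interpolation=cv2.INTER_CUBIC)[:, :560]
  if len(out)!=1:
   for z in(.235,.26):
    q=(proj(c,[g2w(x,y,z) for x,y in((-.023,-.0625),(.023,-.0625),(.023,.0715),(-.023,.0715))])-[x0,y0]+.5)*S
    for p in q: cv2.circle(cr,tuple(int(v) for v in p),3,(0,255,0),-1)
  out.append(cv2.resize(cr,(400,300) if len(out)!=9 else None))
out.append(out[1]*0)
cv2.imwrite("pics/s3.png",np.vstack([np.hstack(out[:2]),np.hstack(out[2:])]))
for c in("side",):
  m=robot.regions_of(c,"loop")
  for r in m: 
    v,u=np.nonzero(r["pixels"]); print(r["conf"],u.min(),u.max(),v.min(),v.max())
print("campos",[(-cv2.Rodrigues(np.array(robot.calibration(c)["rvec"]))[0].T@np.array(robot.calibration(c)["tvec"])).round(2) for c in("side","top")])
E
```

```text
0.81 276 299 166 196
0.61 188 230 251 269
0.58 328 345 272 311
campos [array([ 0.25, -1.09,  1.06]), array([ 0.48, -0.  ,  1.16])]
```

View pics/s3.png

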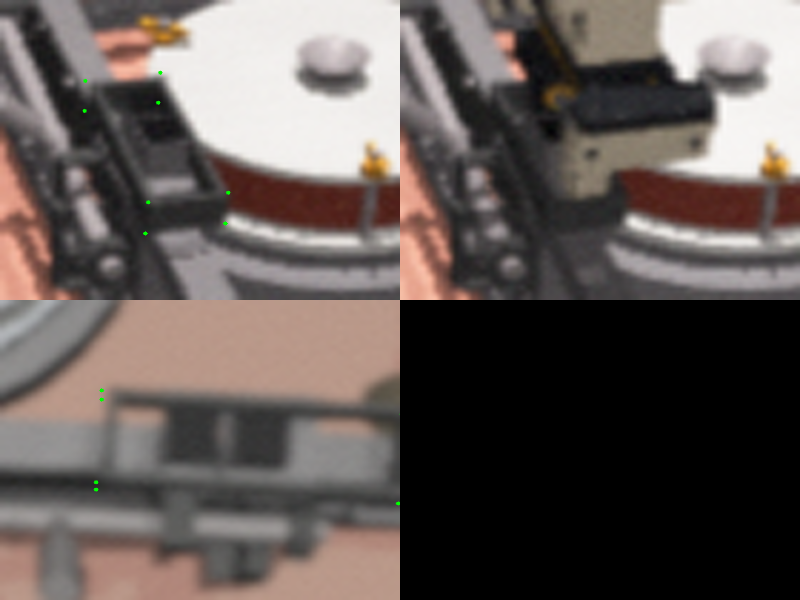

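```bash
python3 - <<'E'
from h import *
import cv2
def proj(c,p):
  K=robot.calibration(c); f=192/np.tan(np.radians(K["vertical_fov"]/2))
  A=np.array([[f,0,K["cx"]],[0,f,K["cy"]],[0,0,1]])
  return cv2.projectPoints(np.array(p,float),np.array(K["rvec"]),np.array(K["tvec"]),A,None)[0].reshape(-1,2).round(1)
print("s1 tips outer inner face/back, inner finger",proj("side",[g2w(-.003,-.062+d,.329) for d in(-.02,-.0375,.02,.0375)]))
print("now outer face",proj("side",[g2w(-.003,-.062+d,.237) for d in(0,-.0175)]))
print("bar lip",proj("side",[g2w(x,-.0645,z) for x in(-.023,.023) for z in(.235,.26)]))
s=robot.read_state(); print({k:np.round(v,3) for k,v in s.items()})
im=robot.read_camera("side")
cv2.imwrite("pics/s4.png",cv2.resize(im[155:205,265:330],(780,600),interpolation=cv2.INTER_LANCZOS4))
E
```

```text
s1 tips outer inner face/back, inner finger [[294.7 175. ]
 [296.5 178.5]
 [290.9 167.4]
 [289.3 164.2]]
now outer face [[291.1 194.7]
 [292.7 198.1]]
bar lip [[285.2 196.5]
 [285.6 190.3]
 [299.1 194.6]
 [299.7 188.4]]
{'t': np.float64(5.6), 'q': array([-0.298,  0.236,  1.29 , -0.   ,  1.615, -1.824]), 'dq': array([ 0.   ,  0.   , -0.001,  0.001, -0.   , -0.   ]), 'joint_torque': array([-0.000e+00, -6.183e+01, -4.967e+01, -3.400e-02,  7.400e-02,
        0.000e+00]), 'tool_pos': array([ 0.629, -0.14 ,  0.237]), 'orientation': array([-0.072, -3.141,  0.   ]), 'force': array([0.783, 0.458, 0.623]), 'wrist_torque': array([0.083, 0.006, 0.036]), 'gripper_force': np.float64(0.0), 'opening': np.float64(0.0)}
```

View pics/s4.png

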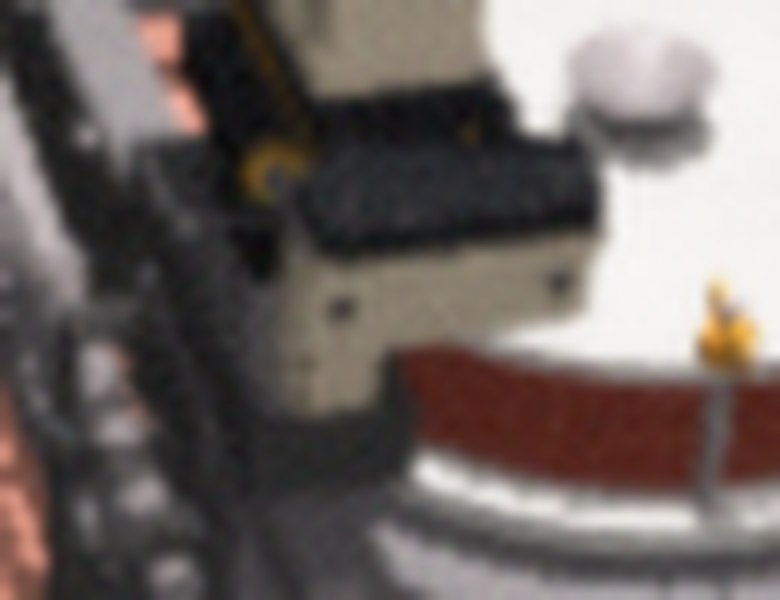

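The crop shows the tan finger ending at about (340,410), just above the bar's top edge. That is about 6 px higher than the TCP reading predicts. The fingertips therefore seem to stand about 25 mm above the reported TCP, so the grasp closed over the bar. I'll open, go 15 mm lower (still clear of the rail either way) and close again.

>>> play_rows(force=20, increments="0 4 0 0 0.3; 0 4 0 0 0.14; 0 4 0 0 0.14; 0 4 0 0 0.14; 0 4 5 0 0.14; 0 4 10 0 0.14; 0 4 15 0 0.14; 0 4 15 0 0.14")

```text
t: 6.45
tool_pos: [0.628, -0.1356, 0.2205]
orientation: [-0.072, -3.139, -0.001]
force: [-0.6, 0.1, -0.3]
opening: 0.04
gripper_force: 0.0
```

>>> play_rows(increments="0 -7 0 0 0.14; 0 -7 0 0 0.14; 0 -7 0 0 0.5; 0 -7 0 0 0.8; 0 -7 0 0 1; 0 -7 0 0 1; 0 -7 0 0 1; 0 -7 0 0 1")

```text
t: 7.25
tool_pos: [0.6285, -0.1426, 0.2222]
orientation: [0.072, 3.14, 0.0]
force: [0.8, 1.2, -0.7]
opening: 0.0045
gripper_force: 20.0
```

The bar is held now (opening 4.5 mm). I'll open slightly, go 6 mm lower for a better bite, grip firmly and lift a little.

>>> play_rows(force=58, increments="0 0 0 0 0.6; 0 0 0 0 0.6; 0 0 3 0 0.6; 0 0 6 0 0.6; 0 0 6 0 0.6; 0 0 6 0 1; 0 0 6 0 1; 0 0 6 0 1; 0 0 6 0 1; 0 0 2 0 1; 0 0 -5 0 1; 0 0 -12 0 1; 0 0 -20 0 1; 0 0 -30 0 1; 0 0 -40 0 1; 0 0 -50 0 1; 0 0 -60 0 1; 0 0 -60 0 1; 0 0 -60 0 1")

```text
t: 9.15
tool_pos: [0.6286, -0.1428, 0.2824]
orientation: [0.072, 3.14, -0.0]
force: [-0.4, 0.4, -3.5]
opening: 0.0046
gripper_force: 58.0
```

```bash
python3 - <<'E'
from h import *
import cv2
cv2.imwrite("pics/s5.png",cv2.resize(robot.read_camera("side")[140:215,250:350],(800,600),interpolation=cv2.INTER_CUBIC))
for r in robot.landmark_of("side","loop")+robot.landmark_of("side","loop_grip"): print(r["centre"],r["conf"])
t=g2w(-.14,-.115,.28); to(t)
E
```

```text
[0.3539, -0.1422, 0.0027] 0.84
[0.7084, -0.3646, -0.0022] 0.84
[0.6346, -0.0815, 0.3032] 0.71
[0.691, -0.4262, 0.0111] 0.92
[0.4109, -0.1646, 0.0131] 0.79
[0.6291, -0.1428, 0.3166] 0.61
shift [137.  -51.6   1.4] yaw 0.02 t 9.3 guard [-0.003  -0.0633  0.2812] op 0.0045457449136585655 F [ 0.1 -0.4 -4.3]
```

View pics/s5.png

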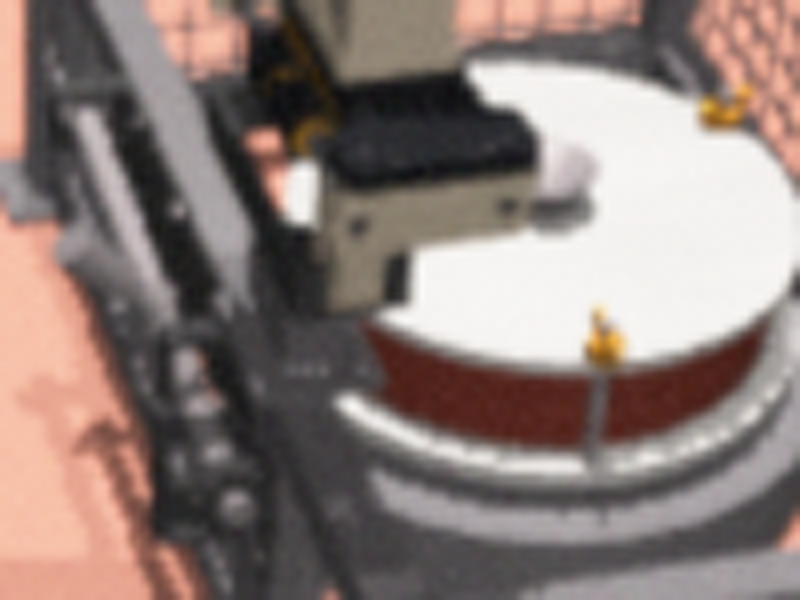

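The crop shows the loop lifted level in the fingers, with the bar at about (350,290) and the post top clear. I'll carry it forward and down.

>>> play_rows(increments="25 -10 0 0 1; 55 -20 0 0 1; 85 -32 0 0 1; 115 -44 0 0 1; 137 -52 0 0 1; 137 -52 10 0 1; 137 -52 40 0 1; 137 -52 80 0 1; 137 -52 120 0 1; 137 -52 160 0 1; 137 -52 200 0 1; 137 -52 235 0 1; 137 -52 255 0 1; 137 -52 270 0 1; 137 -52 280 0 1; 137 -52 285 0 1; 137 -52 285 0 1; 137 -52 285 0 1")

```text
t: 11.1
tool_pos: [0.4901, -0.1889, -0.0018]
orientation: [0.072, 3.139, -0.001]
force: [-0.1, -0.3, -3.2]
opening: 0.0048
gripper_force: 58.0
```

>>> play_rows(increments="0 0 5 0 1; 0 0 9 0 1; 0 0 12 0 1; 0 0 14 0 1; 0 0 15 0 1; 0 0 15 0 1")

```text
t: 11.7
tool_pos: [0.489, -0.1884, -0.0181]
orientation: [-0.072, -3.14, -0.0]
force: [0.5, -0.3, -3.1]
opening: 0.0046
gripper_force: 58.0
```

```bash
python3 - <<'E'
from h import *
for r in robot.landmark_of("side","loop")+robot.landmark_of("side","loop_grip"): print(r["centre"],r["conf"])
to([.49,-.189,-.019])
E
```

```text
[0.3539, -0.1422, 0.0027] 0.84
[0.7084, -0.3646, -0.0022] 0.84
[0.6346, -0.0815, 0.3032] 0.71
[0.691, -0.4262, 0.0111] 0.92
[0.4109, -0.1646, 0.0131] 0.79
[0.6291, -0.1428, 0.3166] 0.61
shift [-0.8 -0.5  1.2] yaw 0.02 t 11.8 guard [-0.1396 -0.1155 -0.0178] op 0.004300441385303364 F [-0.4  0.  -3.5]
```

>>> play_rows(increments="0 0 1 0 1; 0 0 2 0 1; 0 0 2 0 1; 0 0 2 0 1")

```text
t: 12.2
tool_pos: [0.4895, -0.1886, -0.0189]
orientation: [0.072, 3.14, -0.0]
force: [-3.6, 1.5, 6.5]
opening: 0.0045
gripper_force: 58.0
```

```bash
python3 - <<'E'
from h import *
import cv2
robot.read_camera("side")
for r in robot.landmark_of("side","loop")+robot.landmark_of("side","loop_grip"): print(r["centre"],r["conf"])
to([.49,-.189,-.019])
E
```

```text
[0.7076, -0.3658, -0.0026] 0.92
[0.3555, -0.1415, -0.0014] 0.62
[0.4931, -0.1267, 0.0063] 0.6
[0.4097, -0.1617, 0.0123] 0.91
[0.6881, -0.425, 0.0101] 0.83
shift [-0.5 -0.3  0.1] yaw 0.02 t 12.35 guard [-0.1393 -0.1157 -0.0189] op 0.0044630661773808625 F [-4.6  1.1  6.4]
```

It has touched down, so I release and rise.

>>> play_rows(increments="0 0 0 0 0.85; 0 0 0 0 0.7; 0 0 0 0 0.5; 0 0 0 0 0.4; 0 0 0 0 0.4; 0 0 -10 0 0.4; 0 0 -30 0 0.4; 0 0 -70 0 0.4; 0 0 -120 0 0.4; 0 0 -170 0 0.4; 0 0 -220 0 0.4; 0 0 -270 0 0.4; 0 0 -320 0 0.4; 0 0 -320 0 0.4; 0 0 -320 0 0.4; 0 0 -320 0 0.4")

```text
t: 13.95
tool_pos: [0.4886, -0.1881, 0.299]
orientation: [-0.072, -3.139, -0.001]
force: [-0.1, 0.1, -0.4]
opening: 0.0281
gripper_force: 0.0
```

```bash
python3 - <<'E'
from h import *
import cv2
im={c:robot.read_camera(c) for c in("side","top")}
cv2.imwrite("pics/s6.png",np.hstack([cv2.resize(im["side"][140:290,170:320],(400,400)),cv2.resize(im["top"][120:270,200:350],(400,400))]))
for c in im:
  for q in("loop","bolt_knob","stile_top","keeper","bolt_collar"):
    for r in robot.landmark_of(c,q): print(c,q,np.round(r["centre"],4),w2g(r["centre"]).round(4),r["conf"])
to([.573,.0085,.30])
E
```

```text
side loop [ 0.3544 -0.1415 -0.0004] [-0.2765 -0.0748 -0.0004] 0.87
side loop [ 0.4936 -0.1245  0.0027] [-0.1382 -0.0514  0.0027] 0.77
side loop [ 0.7079 -0.3633 -0.002 ] [ 0.0869 -0.2801 -0.002 ] 0.56
side loop [0.4455 0.0636 0.0029] [-0.1949  0.1343  0.0029] 0.48
side loop [ 0.6003 -0.0828  0.1759] [-0.0335 -0.0048  0.1759] 0.19
side bolt_knob [ 0.6354 -0.0789  0.0043] [0.0014 0.0007 0.0043] 0.6
side bolt_knob [ 0.6369 -0.0468  0.2655] [0.0014 0.0328 0.2655] 0.26
side stile_top [ 0.6372 -0.0478  0.2666] [0.0017 0.0318 0.2666] 0.69
side keeper [ 0.5995 -0.0828  0.1773] [-0.0343 -0.0049  0.1773] 0.54
side bolt_collar [ 0.5995 -0.0992  0.1872] [-0.0336 -0.0213  0.1872] 0.51
top loop [ 0.7111 -0.3685 -0.0029] [ 0.0903 -0.2851 -0.0029] 0.91
top loop [ 0.4924 -0.1233  0.0009] [-0.1394 -0.0503  0.0009] 0.7
top loop [ 0.3471 -0.1391 -0.0016] [-0.2839 -0.0727 -0.0016] 0.53
top bolt_knob [0.5707 0.0072 0.2292] [-0.0672  0.0837  0.2292] 0.77
top stile_top [ 0.6385 -0.0494  0.2675] [0.0031 0.0303 0.2675] 0.64
top keeper [ 0.6019 -0.0823  0.1742] [-0.0319 -0.0043  0.1742] 0.41
top bolt_collar [ 0.6049 -0.1066  0.1838] [-0.0278 -0.0284  0.1838] 0.6
shift [-7.480e+01  2.006e+02  1.000e-01] yaw 0.02 t 14.55 guard [-0.1397 -0.1155  0.3001] op 0.028080947967485486 F [-0.4 -0.4 -0.1]
```

View pics/s6.png

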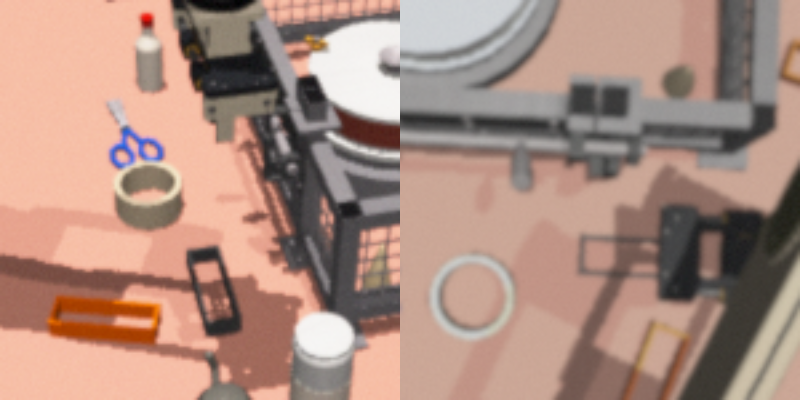

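The left half shows the loop flat on the bench at about (213,290), and the tape and scissors untouched. The right half shows the knob at about (522,170). I'll go to the knob, allowing for the fingertip offset of about 24 mm.

>>> play_rows(force=40, increments="-10 40 -10 0 -0.08; -25 85 -10 0 -0.08; -45 130 -10 0 -0.08; -65 175 -10 0 -0.08; -74 200 -10 0 -0.08; -74 200 20 0 -0.08; -74 200 50 0 -0.08; -74 200 75 0 -0.08; -74 200 90 0 -0.08; -74 200 100 0 -0.08; -74 200 108 0 -0.08; -74 200 108 0 -0.08; -74 200 108 0 -0.08")

```text
t: 15.85
tool_pos: [0.5728, 0.0079, 0.1932]
orientation: [0.072, 3.139, -0.0]
force: [-1.2, 0.3, -0.0]
opening: 0.05
gripper_force: 0.0
```

>>> play_rows(force=15, increments="0 0 0 0 0.2; 0 0 0 0 0.4; 0 0 0 0 0.7; 0 0 0 0 0.7; 0 0 0 0 0.7")

```text
t: 16.35
tool_pos: [0.5723, 0.0081, 0.1924]
orientation: [0.071, 3.141, 0.0]
force: [-0.9, 0.0, 1.1]
opening: 0.0199
gripper_force: 14.9
```

```bash
python3 - <<'E'
from h import *
import cv2
im=robot.read_camera("side")
cv2.imwrite("pics/s7.png",cv2.resize(im[150:225,230:330],(800,600),interpolation=cv2.INTER_CUBIC))
to(g2w(-.067,.083,.19))
E
```

```text
shift [ 1.3 -1.6  2.3] yaw 0.03 t 16.4 guard [-0.0657  0.0846  0.1923] op 0.020169711044153528 F [0.2 0.5 1.4]
```

View pics/s7.png

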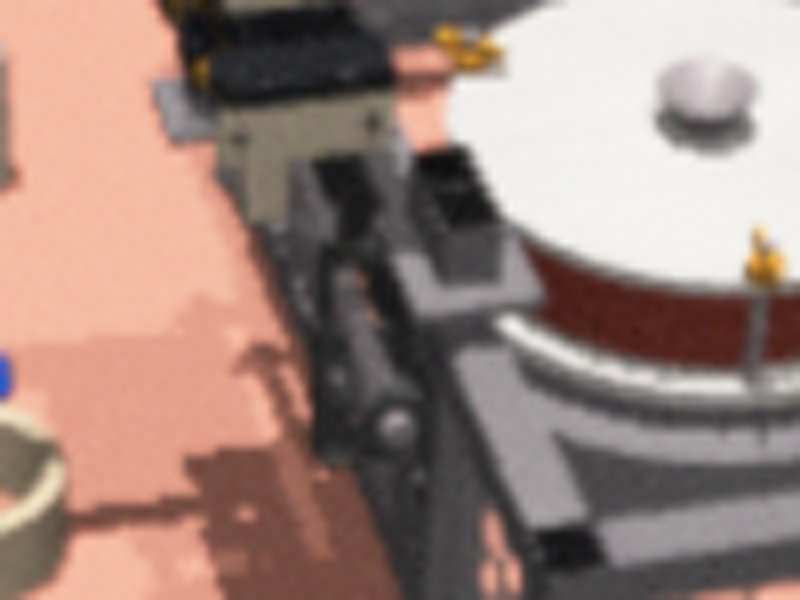

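The knob is held (opening 20 mm, with the fingers on it at about (270,220)). I'll grip harder and lift 10 mm.

>>> play_rows(force=50, increments="0 0 0 0 0.9; 0 0 0 0 0.9; 0 0 -3 0 0.9; 0 0 -6 0 0.9; 0 0 -9 0 0.9; 0 0 -10 0 0.9; 0 0 -10 0 0.9; 0 0 -10 0 0.9")

```text
t: 17.2
tool_pos: [0.5717, 0.0091, 0.2006]
orientation: [-0.071, -3.139, -0.002]
force: [3.0, 6.0, -10.1]
opening: 0.0189
gripper_force: 49.9
```

>>> play_rows(increments="0 3 -1 0 0.9; 0 5 -1 0 0.9; 0 8 -1 0 0.9; 0 11 -1 0 0.9; 0 14 -1 0 0.9; 0 14 -1 0 0.9")

```text
t: 17.8
tool_pos: [0.5728, 0.0225, 0.203]
orientation: [-0.071, -3.141, -0.001]
force: [1.4, 0.7, -8.0]
opening: 0.019
gripper_force: 50.0
```

>>> play_rows(increments="0 3 0 0 0.9; 0 6 0 0 0.9; 0 9 0 0 0.9; 0 9 0 0 0.9")

```text
t: 18.2
tool_pos: [0.5732, 0.0316, 0.2031]
orientation: [-0.071, -3.141, -0.001]
force: [0.3, 0.2, -8.3]
opening: 0.0192
gripper_force: 50.0
```

It cleared the lip without resistance, so I continue.

>>> play_rows(increments="0 5 0 0 0.9; 0 11 0 0 0.9; 0 17 0 0 0.9; 0 23 0 0 0.9; 0 29 0 0 0.9; 0 35 0 0 0.9; 0 39 0 0 0.9; 0 39 0 0 0.9; 0 39 0 0 0.9")

```text
t: 19.1
tool_pos: [0.575, 0.0706, 0.203]
orientation: [-0.071, -3.141, -0.001]
force: [0.1, 1.3, -8.7]
opening: 0.0189
gripper_force: 50.0
```

```bash
python3 - <<'E'
from h import *
k=w2g(robot.read_state()["tool_pos"])
for th in(.06,.12,.18,.25):
  d=k-[0,.435,0]; c,s=np.cos(th),np.sin(th)
  t=k.copy(); t[0]=c*d[0]+s*d[1]; t[1]=.435-s*d[0]+c*d[1]
  to(g2w(*t),90+np.degrees(psi-th))
E
```

```text
shift [17.1  4.5  0. ] yaw 3.49 t 19.1 guard [-0.0659  0.1472  0.203 ] op 0.018882787553073904 F [ 0.1  1.3 -8.7]
shift [34. 10.  0.] yaw 6.93 t 19.1 guard [-0.0659  0.1472  0.203 ] op 0.018882787553073904 F [ 0.1  1.3 -8.7]
shift [50.4 16.5  0. ] yaw 10.37 t 19.1 guard [-0.0659  0.1472  0.203 ] op 0.018882787553073904 F [ 0.1  1.3 -8.7]
shift [69.1 25.3  0. ] yaw 14.38 t 19.1 guard [-0.0659  0.1472  0.203 ] op 0.018882787553073904 F [ 0.1  1.3 -8.7]
```

The bolt is drawn about 60 mm. Now I swing the gate open along its arc.

>>> play_rows(increments="4 1 0 0.9 0.9; 8 2 0 1.7 0.9; 13 3.5 0 2.6 0.9; 17 4.5 0 3.5 0.9; 21 6 0 4.4 0.9; 26 7 0 5.2 0.9; 30 8.5 0 6 0.9; 34 10 0 6.9 0.9; 38 11.5 0 7.8 0.9; 42 13 0 8.6 0.9; 46 15 0 9.5 0.9; 50 16.5 0 10.4 0.9; 55 18.5 0 11.4 0.9; 60 21 0 12.4 0.9; 65 23 0 13.4 0.9; 69 25 0 14.4 0.9; 69 25 0 14.4 0.9; 69 25 0 14.4 0.9; 69 25 0 14.4 0.9; 69 25 0 14.4 0.9")

```text
t: 21.1
tool_pos: [0.5074, 0.098, 0.2031]
orientation: [0.465, 3.107, 0.0]
force: [4.2, 0.4, -7.3]
opening: 0.019
gripper_force: 50.0
```

```bash
python3 - <<'E'
from h import *
import cv2
im={c:robot.read_camera(c) for c in("side","top")}
cv2.imwrite("pics/s8.png",np.hstack([cv2.resize(im["side"][140:290,170:320],(400,400)),cv2.resize(im["top"][120:270,130:330],(400,300)).copy() if 0 else cv2.resize(im["top"][110:260,190:340],(400,400))]))
for c in im:
  for q in("loop","stile_top","bolt_knob","tape_roll","glue_bottle"):
    for r in robot.landmark_of(c,q)[:3]: print(c,q,np.round(r["centre"],4),w2g(r["centre"]).round(4),r["conf"])
to(robot.read_state()["tool_pos"])
E
```

```text
side loop [ 7.070e-01 -3.679e-01 -7.000e-04] [ 0.0862 -0.2847 -0.0007] 0.71
side loop [ 0.3512 -0.1402  0.0016] [-0.2797 -0.0736  0.0016] 0.57
side loop [ 0.4962 -0.1262  0.0007] [-0.1355 -0.053   0.0007] 0.55
side stile_top [ 0.5366 -0.0307  0.2644] [-0.0995  0.0443  0.2644] 0.79
side bolt_knob [0.5067 0.098  0.2385] [-0.1353  0.1715  0.2385] 0.53
side bolt_knob [ 0.4937 -0.1262  0.0021] [-0.138  -0.0531  0.0021] 0.44
side tape_roll [ 0.4493  0.0652 -0.0018] [-0.1912  0.1361 -0.0018] 0.98
side glue_bottle [0.5118 0.3522 0.0031] [-0.1419  0.4256  0.0031] 0.69
top loop [ 7.090e-01 -3.685e-01 -7.000e-04] [ 0.0882 -0.2852 -0.0007] 0.84
top loop [ 0.4897 -0.1236 -0.0009] [-0.1421 -0.0507 -0.0009] 0.77
top loop [ 0.351  -0.1383 -0.0032] [-0.28   -0.0718 -0.0032] 0.67
top stile_top [ 0.5385 -0.0305  0.2655] [-0.0977  0.0446  0.2655] 0.67
top tape_roll [ 0.6002 -0.0812  0.1733] [-0.0337 -0.0033  0.1733] 0.62
top tape_roll [ 4.499e-01  6.030e-02 -4.000e-04] [-0.1903  0.1312 -0.0004] 0.58
top glue_bottle [0.5137 0.3548 0.0011] [-0.1401  0.4283  0.0011] 0.41
shift [0. 0. 0.] yaw -14.38 t 21.7 guard [-0.1348  0.1715  0.2031] op 0.01897247005087996 F [ 3.8 -0.9 -7.2]
```

View pics/s8.png

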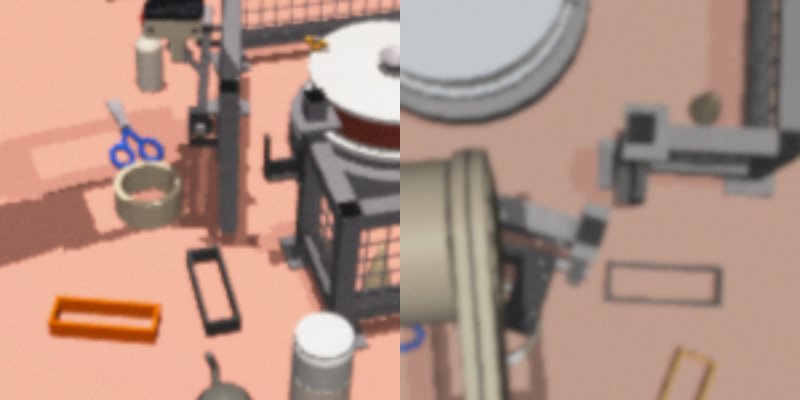

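The gate stands about 10 cm ajar, with the stile about 100 mm out at (590,225). The loop lies flat and clear at (213,290), the bystanders haven't moved, and the knob is still held. I'm handing in.

```bash
python3 -c "
from plant import robot
print(robot.close_job())"
```

```text
the job is handed in; nothing more can be done
None
```

The job is handed in with no verdict shown: the loop lies flat on the bench in front of the guard, the bolt is drawn clear, and the gate is held steady by its knob about 10 cm ajar.

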